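# Press the model fireplace into the corner of a stage-set model and hold it there

### The job

Stand the wooden model fireplace (the piece with the chimney stack and the hearth opening) upright on the floor of the set model in the corner where its two walls meet, its back flat against the back wall, the wall with the doorway, so that the hearth faces into the room, and its side flat against the side wall. Press it firmly against both walls at once with the gripper and finish while still holding it pressed there, ready for fixing: do not let go. Leave the other model pieces where they are.

Things in the scene. Friction and masses are not known exactly. Their poses are not given: they have to be found in the camera images.
- fireplace_mid (a point): Centre of the loose model fireplace, bare light wood, 112 mm tall, 100 to 190 g. Base 50 mm deep (x), 70 mm wide (y), 64 mm high; centred on it a solid chimney stack 26 mm (x) by 30 mm (y), 48 mm high. This point is 56 mm above the underside; the stack spans from 8 to 56 mm above this point. z up; -x points out of the hearth opening (front), +x out of the plain back.
- fireplace: The same loose fireplace, origin at the centre of its underside, same axes.
- hearth (a point): Centre of the hearth opening (38 mm wide, 38 mm high) in the front face of the fireplace, 25 mm to -x of its middle and 19 mm above its underside.
- corner (a point): Inner corner of the set model: where the inner faces of back wall and side wall meet the top of its floor. +x points squarely into the back wall, +y squarely into the side wall, z up; the room lies to -x and -y. The fireplace fully in the corner has its middle 25 mm to -x, 35 mm to -y and 56 mm up from here, its axes parallel to these.
- set_model: Fixed stage-set model: rigid plywood board 240 mm (x) by 260 mm (y), 9 mm thick, lying on the table, with two low walls, open on its other two sides, turned by up to 20 degrees. Part of its floor is laid with flush wooden strips. Origin at the centre of the board's underside; same axes as the corner.
- back_wall: Cream wall, rigid and fixed, 12 mm thick and 60 mm high above the set's floor, along the set's far (+x) edge, with a doorway 100 mm wide that starts 83 mm from the corner. Its origin is that of the set: centre of the underside of the board, 108 mm to -x, 118 mm to -y and 9 mm below the corner point.
- side_wall: Cream wall without opening, rigid and fixed, 12 mm thick and 60 mm high above the set's floor, along the set's left (+y) edge. Same origin as the back wall.
- stairs_mid (a point): Centre of a loose wooden stair piece of four steps, 72 x 60 mm, 60 mm high, on the table; leave it alone.
- plinth_mid (a point): Centre of a loose plain wooden block, 50 x 70 x 64 mm high, without stack or opening, on the table; leave it alone.
- chair_mid (a point): Centre of a small loose model chair, 30 x 30 mm, 55 mm high, on the set's floor; leave it alone.
- side_table_mid (a point): Centre of a small loose round model table, 46 mm across, 35 mm high, on the set's floor; leave it alone.
There are look-alikes about, which are no part of the job. Leave any red look-alike of the fireplace alone.

How it is judged:
By the outcome, as a careful person would: the job done as asked, in the order asked, and still so for the second after the job is handed in, while the arm keeps its last pose, push and grip.
It also fails if it takes over 51 s, if anything falls off the work surface, if the arm or the gripper's body presses on something with over 40 N, if the wrist force passes 120 N, or if a joint passes its speed limit or range.

### The arm

A 6-joint arm with a two-finger parallel gripper is mounted at the origin on the work surface. World frame = base frame: x ahead of the robot, y to its left, z up, the work surface at z = 0. Lengths are in mm, angles in degrees, forces in N, time in s.
With the tool pointing down it reaches from about 300 to 850 mm from the base axis. Payload 4.2 kg.
Tool frame: the origin (TCP) lies at the very end of the fingers, on their centre line; the grasp point (between the pads) lies 19 mm behind it; z points along the fingers, y is the line along which they close (so a half turn about z gives the same grasp; the last joint's range is limited). The gripper opens to 91 mm and grips with 3 to 60 N. Pads are 32 mm wide; open, the fingers measure 118 mm over their backs; the gripper's body (76 mm by 178 mm) begins 60 mm behind the grasp point.
Start: joints at [-76.604, 18.312, 89.639, -0, 72.044, -1.146], TCP at [144.376, -556.596, 213.976] pointing down, gripper open.
Joint ranges: [-177.97, 177.97], [-48.28, 115.42], [12.27, 149.76], [-77.06, 257.06], [2.81, 150.46], [-146.56, 146.56]. Speed limits (degrees/s): [147.25, 147.25, 180, 180, 180, 180].

### API

Orientations are given as [roll, pitch, yaw] about the fixed x, y, z axes, in that order (R = Rz(yaw) Ry(pitch) Rx(roll)).
In Python, from workcell import env, eyes gives the robot as it stands.
- The arm moves only by the tool send_rows, never from a script. Its argument "targets" is text: rows parted by semicolons, each of 7 numbers parted by spaces: the shift along the tool's x, y, z in m, then the turn, a rotation vector about the tool's x, y, z in degrees, then the opening in per cent of the stroke, from 0 (shut) to 100 (fully open). A call has 1 to 12 rows; each row is the pose to reach, as a shift and turn from the pose commanded when the call began, along the tool's axes at that moment; what a row does not reach only later rows make up. A row lasts 1/12 s, in which the tool goes at most 41.7 mm and 7.16 degrees, less where a joint would pass 70% of its speed; a pose out of reach is approached as far as the arm can. A call with a gripper value outside its range is refused whole. The fingers move at their own pace and stop on an object; "grip_force" is the grip in N (left out, the last holds). Time passes only in rows, so rows that repeat a pose let the fingers close. It gives the time, the measured TCP pose, the force, the opening and the grip force at its end, in the units of the state.
- env.state(): the state, without advancing time (a new reading comes with each control period).
- eyes.grab_frame(name): name is "scene" or "top" or "wrist"; returns a dict with "image" (420x560x3 uint8, blue, green, red), "fovy" (degrees; the focal length in pixels is half the picture's height over the tangent of half this angle, whatever the lens; pixels are square), "cx", "cy" (the principal point, pixels), "eye" and "attitude" of the camera in the world. Camera axes: x right, y up, looking along -z (the intrinsics and any distortion apply to the point x, -y, -z); pixel columns grow to the right and rows downward; lengths in mm; the calibration is good to about 2 mm. A picture is of the moment at which its call begins. There is no depth.
- env.job_done(): hands the job in; it is judged then, once.
The state is a dict: "time_s": time; "qpos": joint angles; "qvel": joint speeds; "effort": joint torques, N m; "ee_pos": TCP position; "ee_rot": TCP orientation; "force": force on the tool from outside, world axes, zero at the start; "torque": the same for the moment, N m; "gripper_width": finger opening in mm; "gripper_force": force on a finger pad.
Only numpy, scipy, OpenCV 4.12 (cv2) and the standard library are available. Lean on these libraries where they do the work, as an engineer would, in place of code of your own. Each camera call takes 0.05 s, during which the arm holds its last target. There are 200 camera calls.

## Working session

There is one attempt and no reset: what is moved stays moved. The work goes in short steps, Python scripts to look and compute and a tool call to move; the robot and the scene stay as the last step left them, time stands still between calls to the robot, and variables do not carry over. Pictures are saved under pics/ and viewed, at most 10 in all, crops included, and the job is handed in when it is done.

Besides the shell and the picture viewer there is one more tool, called after "Call:" as name(argument=value, ...) on one line, values as JSON. send_rows: Moves the arm, as the interface text tells. Its arguments: {"type":"object","properties":{"targets":{"type":"string"},"grip_force":{"type":"number"}},"required":["targets"]}

```bash
ls; mkdir -p pics
python3 - <<'E'
from workcell import env, eyes
import cv2,pickle
print(env.state())
for n in("scene","top"):
    f=eyes.grab_frame(n); cv2.imwrite(f"pics/{n}0.png",f["image"]); pickle.dump(f,open(f"pics/{n}0.pkl","wb"))
    print({k:v for k,v in f.items() if k!="image"})
E
```

```text
pics
{'time_s': 0.0, 'qpos': array([-7.66031998e+01,  1.83497370e+01,  8.97067141e+01, -1.18209618e-03,
        7.20436388e+01, -1.14800595e+00]), 'qvel': array([ 0.03724378,  0.05783118, -0.01140813,  0.04604881, -0.04353442,
        0.03143844]), 'effort': array([-9.27402034e-04, -4.12461054e+01, -2.31967092e+01,  7.25116907e-02,
        4.57060256e-02, -1.46887792e-04]), 'ee_pos': array([ 144.25957295, -556.08225885,  213.13728389]), 'ee_rot': array([-1.79899908e+02, -8.81660106e-04,  1.45451708e+01]), 'force': array([-0.66652127,  0.00138385,  0.03575549]), 'torque': array([ 0.00604365, -0.03479977,  0.00103528]), 'gripper_force': 0.0, 'gripper_width': 91.38688124794419}
{'fovy': 44.588355905672515, 'cx': 274.2099592444106, 'cy': 217.42337794630893, 'eye': array([1071.97253711,  -76.34877539,  909.46464643]), 'attitude': array([ 3.60394812e+01, -3.57809172e-02,  8.25855068e+01])}
{'fovy': 55.889046538242994, 'cx': 278.97836038886646, 'cy': 211.90193857782765, 'eye': array([293.80189246,  14.20646381, 999.85439879]), 'attitude': array([ 10.3402079 ,  -1.72061771, -90.21282386])}
```

View pics/scene0.png

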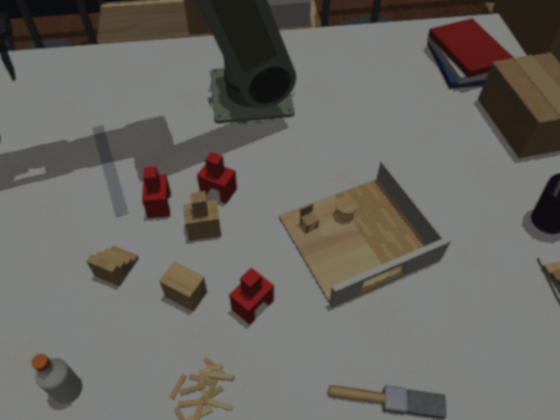

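View pics/top0.png

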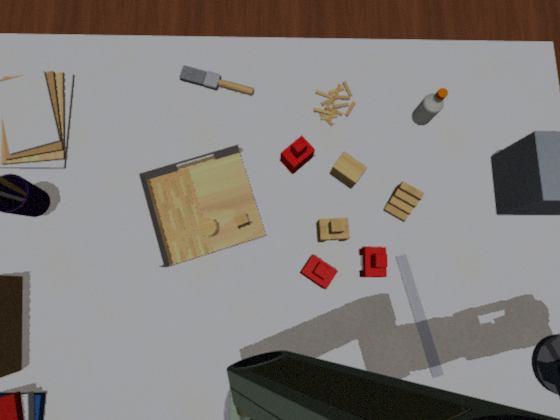

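Scene view: the wooden piece with a stack is at about (202,215) in scene and (333,229) in top. It could be confused with the red fireplaces at scene (156,191), (216,178) and (252,295), the plain plinth (183,286) or the stairs (112,264). I choose (202,215)/(333,229), which is bare wood with a stack. The set's corner is at about scene (440,240) and top (143,175). I'll check both in close crops.

```bash
cat > h.py <<'E'
import numpy as np,cv2,pickle
from scipy.spatial.transform import Rotation as R
def load(n): return pickle.load(open(f"pics/{n}.pkl","rb"))
def foc(f): return f["image"].shape[0]/2/np.tan(np.radians(f["fovy"]/2))
def rot(f): return R.from_euler("xyz",f["attitude"],degrees=True).as_matrix()
def ray(f,p):
    p=np.atleast_2d(p).astype(float);F=foc(f)
    d=np.c_[(p[:,0]-f["cx"])/F,-(p[:,1]-f["cy"])/F,-np.ones(len(p))]
    return d@rot(f).T
def onz(f,p,z):
    d=ray(f,p);return f["eye"]+d*((z-f["eye"][2])/d[:,2])[:,None]
def proj(f,X):
    c=(np.atleast_2d(X)-f["eye"])@rot(f);F=foc(f)
    return np.c_[f["cx"]-F*c[:,0]/c[:,2],f["cy"]+F*c[:,1]/c[:,2]]
def crop(f,x,y,w,h,s):
    im=f["image"][y:y+h,x:x+w];im=cv2.resize(im,None,fx=s,fy=s,interpolation=cv2.INTER_CUBIC)
    return np.clip(im.astype(float)*1.8,0,255).astype(np.uint8)
E
python3 - <<'E'
from h import *
t,s=load("top0"),load("scene0")
a=crop(t,308,205,50,50,6);b=crop(s,177,180,50,60,6)[:300]
c=crop(t,130,140,80,60,6)[:300,:480];b=cv2.resize(crop(s,175,185,50,60,5),(250,300))
d=crop(s,320,160,130,145,3)[:, :390]
cv2.imwrite("pics/close.png",np.vstack([np.hstack([a,c])[:, :780],np.hstack([b,cv2.resize(d,(269,300)),np.zeros((300,261,3),np.uint8)])]))
print(onz(t,[[333,229]],64),onz(s,[[202,215]],64))
print(onz(t,[[143,175],[238,148],[265,236]],69))
E
```

```text
[[ 423.12430984 -143.83967189   64.        ]] [[ 436.92056625 -142.32504171   64.        ]]
[[553.32298613 312.72456678  69.        ]
 [622.95809614  85.70350516  69.        ]
 [405.68424352  18.86708752  69.        ]]
```

View pics/close.png

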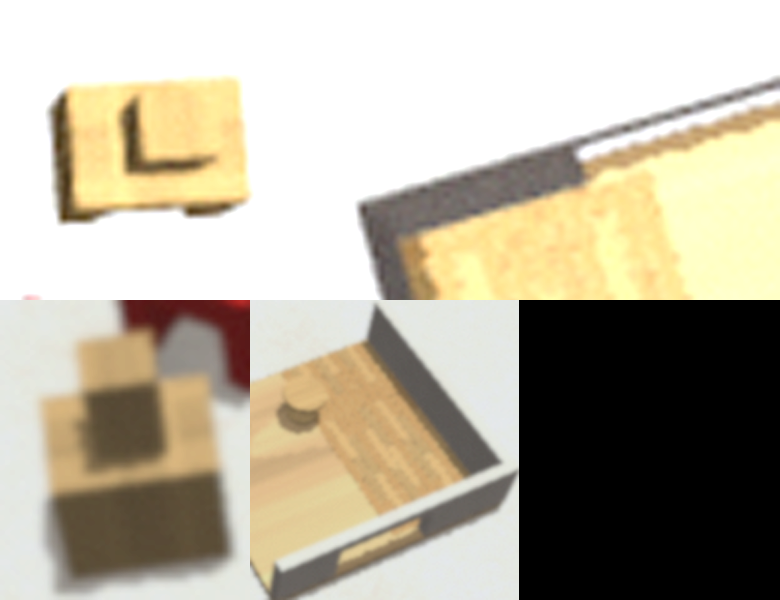

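The close crop confirms bare wood, an L-shadowed stack, and feet with a gap on the robot-facing side (hearth towards -x). The set corner is on the far left. Next I'll measure accurately.

Run:
```python
from h import *
t,s=load("top0"),load("scene0")
# fireplace: bright wood in top view (base top + stack top)
hsv=cv2.cvtColor(t["image"],cv2.COLOR_BGR2HSV)
print("hsv top",hsv[236,325],hsv[229,345], "floor",hsv[190,220],"tbl",hsv[150,330],"wallface",hsv[172,160])
m=np.zeros(hsv.shape[:2],np.uint8);w=((hsv[...,1]>70)&(hsv[...,2]>95)&(hsv[...,0]>8)&(hsv[...,0]<30)).astype(np.uint8)
m[205:255,308:358]=w[205:255,308:358]
c=max(cv2.findContours(m,0,cv2.CHAIN_APPROX_NONE)[0],key=cv2.contourArea)
box=cv2.boxPoints(cv2.minAreaRect(cv2.convexHull(c)));print(box)
read=np.array([[68,88],[240,78],[248,200],[75,210]])/6+[308,205]
for q in(box,read):
    X=onz(t,q,64)[:,:2];print(X.round(1).tolist(),X.mean(0)); print(cv2.minAreaRect(X.astype(np.float32)))
# stack top in scene view (crop 175,185 scale 5; montage y offset 300)
q=np.array([[75,342],[150,328],[158,382],[84,395]],float)-[0,300]; q=q/5+[175,185]
X=onz(s,q,112)[:,:2];print("stack",X.round(1).tolist(),X.mean(0))
q=np.array([[40,397],[208,374],[219,468],[52,496]],float)-[0,300]; q=q/5+[175,185]
X=onz(s,q,64)[:,:2];print("base scene",X.round(1).tolist(),X.mean(0),cv2.minAreaRect(X.astype(np.float32)))
# back wall inner-top edge in top view: first dark pixel going down per column, subpixel
g=cv2.cvtColor(t["image"],cv2.COLOR_BGR2GRAY).astype(float)
def cross(p,th):
    i=np.argmax(p<th); return i-1+(p[i-1]-th)/(p[i-1]-p[i])
th=100
P=np.array([[x,155+cross(g[155:200,x],th)] for x in range(145,174)]+[[x,140+cross(g[140:180,x],th)] for x in range(180,232)])
L1=cv2.fitLine(P.astype(np.float32),cv2.DIST_HUBER,0,.01,.01).ravel()
Q=np.array([[130+cross(g[y,130:175],th),y] for y in range(182,250)])
L2=cv2.fitLine(Q.astype(np.float32),cv2.DIST_HUBER,0,.01,.01).ravel()
def resid(P,L): n=np.array([-L[1],L[0]]);return np.std((P-L[2:])@n)
A=np.c_[L1[:2],-L2[:2]];k=np.linalg.solve(A,L2[2:]-L1[2:]);pc=L1[2:]+k[0]*L1[:2]
print("corner px",pc,resid(P,L1),resid(Q,L2))
C=onz(t,pc,69)[0];a=onz(t,pc+L1[:2]*60,69)[0]-C;b=onz(t,pc+L2[:2]*60,69)[0]-C
print("corner",C,"yaw from back",np.degrees(np.arctan2(a[0],-a[1])),"side",np.degrees(np.arctan2(-b[1],-b[0])))
print("floor corner",onz(t,[[146.7,180]],9))
# corner in scene view, inner top: montage lower right, scale 3*269/390
k=3*269/390
p=np.array([[500,463],[378,306]],float)-[250,300];p[:,0]/=k;p[:,1]/=300/435*3;print("scene corner/side end",onz(s,p+[320,160],69))
```

```text
hsv top [ 21 113 158] [ 19 118 149] floor [ 23  77 158] tbl [ 30   2 159] wallface [10 23 66]
[[318.67078 219.07382]
 [347.91388 217.44922]
 [349.07697 238.38461]
 [319.83386 240.00922]]
[[447.2, -109.9], [451.2, -180.8], [400.5, -181.8], [396.7, -111.6]] [ 423.90292722 -146.01093503]
((423.9502868652344, -146.17782592773438), (50.66390609741211, 72.04899597167969), 3.1521823406219482)
[[445.7, -111.5], [449.9, -180.9], [400.7, -182.4], [396.7, -113.2]] [ 423.24217561 -146.99596009]
((423.2880554199219, -147.05462646484375), (49.219966888427734, 70.65532684326172), 3.2801015377044678)
stack [[416.3, -159.8], [413.0, -129.8], [440.8, -128.0], [443.5, -157.2]] [ 428.42667102 -143.69995467]
base scene [[404.4, -180.2], [401.3, -110.2], [450.4, -108.8], [455.7, -176.7]] [ 427.96929177 -143.96949956] ((427.6668701171875, -143.4825897216797), (51.44040298461914, 70.10920715332031), 3.9485511779785156)
corner px [138.90906 173.54767] 0.06341008914382004 0.06788332294872157
corner [556.8922223  322.68272887  69.        ] yaw from back 17.701536637054843 side 17.7332409281037
floor corner [[556.87841044 321.84322183   9.        ]]
scene corner/side end [[559.44865372 321.87297665  69.        ]
 [348.98175022 257.10300315  69.        ]]
```

Call:
send_rows(targets="0.10 -0.087 0 0 0 3 60;0.14 -0.122 0 0 0 4 60;0.18 -0.157 0 0 0 5 60;0.21 -0.183 0 0 0 6 60;0.24 -0.209 0 0 0 7 60;0.27 -0.235 0 0 0 8 60;0.30 -0.262 0 0 0 9 60;0.33 -0.288 0 0 0 10 60;0.36 -0.314 0 0 0 11 60;0.375 -0.3275 0 0 0 11.3 60;0.375 -0.3275 0 0 0 11.3 60;0.375 -0.3275 0 0 0 11.3 60", grip_force=40)

```text
time_s: 1.1
ee_pos: [425.7, -143.3, 213.8]
ee_rot: [-180.0, 0.0, 3.3]
force: [1.3, -0.4, 0.4]
gripper_width: 54.7
gripper_force: 0.0
```

Call:
send_rows(targets="0 0 0 0 0 0 60;0 0 0 0 0 0 60")

```text
time_s: 1.27
ee_pos: [425.6, -143.8, 213.6]
ee_rot: [-180.0, 0.1, 3.5]
force: [0.5, -0.3, -0.6]
gripper_width: 54.6
gripper_force: 0.0
```

Run:
```python
from h import *
from workcell import env,eyes
f=eyes.grab_frame("wrist");pickle.dump(f,open("pics/w1.pkl","wb"));st=env.state()
print(st["ee_pos"],st["ee_rot"],f["eye"],f["attitude"],f["fovy"])
im=np.clip(f["image"]*1.5,0,255).astype(np.uint8)
p=proj(f,np.r_[st["ee_pos"][:2],112]);print(p)
cv2.circle(im,tuple(int(v) for v in p[0]),3,(255,0,0),1)
cv2.imwrite("pics/w1.png",im)
```

```text
[ 424.95381819 -144.94003766  213.5631012 ] [1.79989244e+02 7.21897601e-02 3.37143253e+00] [ 494.99094101 -139.33496142  384.15937378] [-1.41775759e+01  1.67540306e-02 -8.64621934e+01] 67.54730279400164
[[281.79123419 218.03983259]]
```

View pics/w1.png

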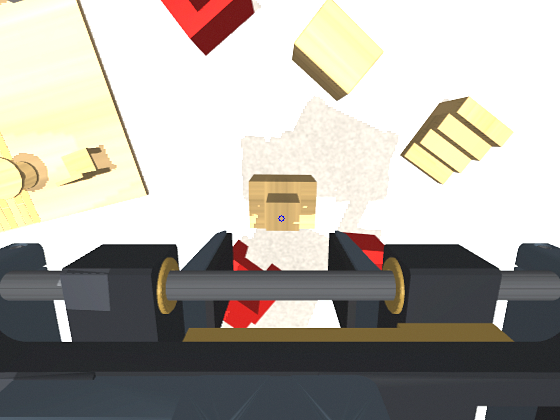

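The wrist view shows the stack centred between the fingers at about (282,217), matching the projected TCP. The red pieces lie well towards the robot. I'll go down and grip.

Call:
send_rows(targets="0 0 0.03 0 0 0 60;0 0 0.06 0 0 0 60;0 0 0.09 0 0 0 60;0 0 0.115 0 0 0 60;0 0 0.135 0 0 0 60;0 0 0.146 0 0 0 60;0 0 0.146 0 0 0 60;0 0 0.146 0 0 0 60")

```text
time_s: 1.98
ee_pos: [424.3, -146.6, 67.8]
ee_rot: [-180.0, 0.1, 3.1]
force: [-0.2, -0.2, 1.0]
gripper_width: 54.6
gripper_force: 0.0
```

Call:
send_rows(targets="0 0 0 0 0 0 0;0 0 0 0 0 0 0;0 0 0 0 0 0 0;0 0 0 0 0 0 0;0 0 0 0 0 0 0;0 0 0 0 0 0 0", grip_force=50)

```text
time_s: 2.48
ee_pos: [425.5, -145.6, 68.6]
ee_rot: [180.0, -0.1, 3.3]
force: [-0.6, -0.4, 4.8]
gripper_width: 29.7
gripper_force: 50.0
```

Call:
send_rows(targets="0 0 -0.005 0 0 0 0;0 0 -0.02 0 0 0 0;0 0 -0.04 0 0 0 0;0 0 -0.06 0 0 0 0;0 0 -0.08 0 0 0 0;0 0 -0.1 0 0 0 0;0 0 -0.115 0 0 0 0;0 0 -0.12 0 0 0 0;0 0 -0.12 0 0 0 0;0 0 -0.12 0 0 0 0")

```text
time_s: 3.32
ee_pos: [424.6, -145.2, 187.3]
ee_rot: [-180.0, 0.1, 3.2]
force: [-0.3, 0.4, -1.0]
gripper_width: 30.0
gripper_force: 50.0
```

Call:
send_rows(targets="0.003 -0.01 0 0 0 0 0;0.01 -0.03 0 0 0 0 0;0.02 -0.06 0 0 0 0 0;0.03 -0.09 0 0 0 0 0;0.04 -0.12 0 0 0 0 0;0.05 -0.15 0 0 0 0 0;0.06 -0.18 0 0 0 0 0;0.068 -0.21 0 0 0 0 0;0.078 -0.24 0 0 0 0 0;0.088 -0.27 0 0 0 0 0;0.095 -0.29 0 0 0 0 0;0.098 -0.3 0 0 0 0 0")

```text
time_s: 4.32
ee_pos: [505.7, 162.8, 186.4]
ee_rot: [-180.0, 0.1, 3.4]
force: [0.2, -0.2, -1.7]
gripper_width: 30.0
gripper_force: 50.0
```

Call:
send_rows(targets="0.005 -0.015 0 0 0 -1 0;0.01 -0.03 0 0 0 -3 0;0.015 -0.045 0 0 0 -5 0;0.02 -0.06 0 0 0 -7 0;0.025 -0.075 0 0 0 -10 0;0.029 -0.088 0 0 0 -13 0;0.0305 -0.0948 0 0 0 -14.45 0;0.0305 -0.0948 0 0 0 -14.45 0;0.0305 -0.0948 0 0 0 -14.45 0;0.0305 -0.0948 0 0 0 -14.45 0")

```text
time_s: 5.15
ee_pos: [530.8, 255.3, 187.8]
ee_rot: [180.0, 0.0, 17.6]
force: [-0.1, -0.7, -1.0]
gripper_width: 29.7
gripper_force: 50.0
```

Run:
```python
from h import *
from workcell import env,eyes
print(env.state())
o=[]
for n in("wrist","scene"):
    f=eyes.grab_frame(n);pickle.dump(f,open(f"pics/{n}2.pkl","wb"))
    o.append(f["image"] if n=="wrist" else crop(f,300,100,200,210,2))
cv2.imwrite("pics/b2.png",np.hstack([cv2.resize(o[0],(400,300)),cv2.resize(o[1],(400,420))[:300]]) )
```

```text
{'time_s': 5.15, 'qpos': array([ 2.45868791e+01,  2.05788160e+01,  9.01065992e+01, -3.31357983e-02,
        6.93625498e+01,  9.69488895e+01]), 'qvel': array([-0.22036883, -0.3754945 ,  0.11774153,  0.14599397,  0.02170066,
       -0.12948212]), 'effort': array([ 3.40552004e-01, -4.34407175e+01, -2.34229624e+01,  4.45287977e-02,
       -9.67291743e-02,  4.92039162e-04]), 'ee_pos': array([530.84165386, 255.33812815, 187.79998257]), 'ee_rot': array([1.79963425e+02, 4.38652693e-02, 1.76496674e+01]), 'force': array([-0.06680805, -0.69292671, -1.03362053]), 'torque': array([ 0.04979872, -0.01307605, -0.00316966]), 'gripper_force': 49.997718930244446, 'gripper_width': 29.662667791714586}
```

View pics/b2.png

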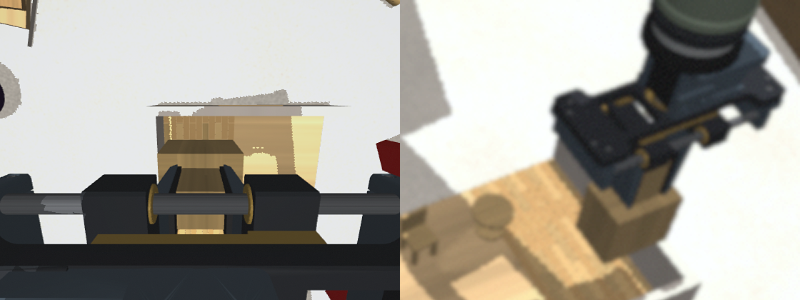

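The fireplace is held upright, about 20 mm clear of both walls. In the wrist view the back edge of its top is near row 140 and the back wall near row 105. I'll lower it, then feel for the floor.

Call:
send_rows(targets="0 0 0.01 0 0 0 0;0 0 0.03 0 0 0 0;0 0 0.05 0 0 0 0;0 0 0.07 0 0 0 0;0 0 0.085 0 0 0 0;0 0 0.095 0 0 0 0;0 0 0.102 0 0 0 0;0 0 0.106 0 0 0 0;0 0 0.107 0 0 0 0;0 0 0.107 0 0 0 0")

```text
time_s: 6.08
ee_pos: [531.5, 256.1, 81.3]
ee_rot: [180.0, -0.0, 17.7]
force: [-0.0, -0.3, -0.7]
gripper_width: 29.8
gripper_force: 50.0
```

Call:
send_rows(targets="0 0 0.0005 0 0 0 0;0 0 0.001 0 0 0 0;0 0 0.0015 0 0 0 0;0 0 0.002 0 0 0 0;0 0 0.002 0 0 0 0")

```text
time_s: 6.5
ee_pos: [531.1, 256.0, 79.0]
ee_rot: [180.0, -0.0, 17.7]
force: [0.3, 0.2, -1.9]
gripper_width: 30.0
gripper_force: 50.0
```

Call:
send_rows(targets="0 0 0.0005 0 0 0 0;0 0 0.001 0 0 0 0;0 0 0.001 0 0 0 0")

```text
time_s: 6.75
ee_pos: [531.0, 256.0, 77.8]
ee_rot: [180.0, 0.0, 17.7]
force: [0.3, 0.0, -1.2]
gripper_width: 30.3
gripper_force: 50.0
```

Call:
send_rows(targets="0.004 -0.004 0 0 0 0 0;0.008 -0.008 0 0 0 0 0;0.012 -0.012 0 0 0 0 0;0.015 -0.015 0 0 0 0 0;0.016 -0.016 0 0 0 0 0;0.016 -0.016 0 0 0 0 0;0.016 -0.016 0 0 0 0 0")

```text
time_s: 7.33
ee_pos: [541.4, 276.1, 77.8]
ee_rot: [180.0, 0.0, 17.7]
force: [0.7, -0.7, -1.1]
gripper_width: 29.4
gripper_force: 50.0
```

Call:
send_rows(targets="0 0 0.0005 0 0 0 0;0 0 0.001 0 0 0 0;0 0 0.001 0 0 0 0;0 0 0.001 0 0 0 0")

```text
time_s: 7.67
ee_pos: [541.4, 276.0, 77.6]
ee_rot: [-180.0, -0.0, 17.7]
force: [-1.6, -1.0, 4.6]
gripper_width: 29.5
gripper_force: 50.0
```

Call:
send_rows(targets="0.001 0 0 0 0 0 0;0.002 0 0 0 0 0 0;0.002 0 0 0 0 0 0")

```text
time_s: 7.92
ee_pos: [542.5, 276.4, 77.6]
ee_rot: [180.0, 0.1, 17.7]
force: [-4.4, -0.8, 8.5]
gripper_width: 30.2
gripper_force: 50.0
```

Call:
send_rows(targets="0.001 0 0 0 0 0 0;0.001 0 0 0 0 0 0;0.001 0 0 0 0 0 0")

```text
time_s: 8.17
ee_pos: [543.4, 276.7, 77.7]
ee_rot: [180.0, 0.1, 17.7]
force: [-4.0, -1.1, 8.2]
gripper_width: 29.7
gripper_force: 50.0
```

Call:
send_rows(targets="0.001 0 0 0 0 0 0;0.001 0 0 0 0 0 0;0.001 0 0 0 0 0 0")

```text
time_s: 8.42
ee_pos: [544.3, 277.0, 77.7]
ee_rot: [180.0, 0.1, 17.7]
force: [-3.9, -1.2, 7.6]
gripper_width: 29.8
gripper_force: 50.0
```

Call:
send_rows(targets="0.001 0 0 0 0 0 0;0.001 0 0 0 0 0 0;0.001 0 0 0 0 0 0")

```text
time_s: 8.67
ee_pos: [545.2, 277.3, 77.7]
ee_rot: [180.0, 0.1, 17.7]
force: [-3.4, -1.5, 7.4]
gripper_width: 30.1
gripper_force: 50.0
```

Call:
send_rows(targets="0.001 0 0 0 0 0 0;0.001 0 0 0 0 0 0;0.001 0 0 0 0 0 0")

```text
time_s: 8.92
ee_pos: [546.2, 277.6, 77.7]
ee_rot: [180.0, 0.1, 17.7]
force: [-4.5, -1.3, 7.3]
gripper_width: 29.8
gripper_force: 50.0
```

Call:
send_rows(targets="0.001 0 0 0 0 0 0;0.001 0 0 0 0 0 0;0.001 0 0 0 0 0 0")

```text
time_s: 9.17
ee_pos: [546.3, 277.6, 77.7]
ee_rot: [180.0, 0.2, 17.7]
force: [-6.1, -2.5, 9.7]
gripper_width: 29.7
gripper_force: 50.0
```

Call:
send_rows(targets="0.001 0 0 0 0 0 0;0.001 0 0 0 0 0 0;0.001 0 0 0 0 0 0")

```text
time_s: 9.42
ee_pos: [546.3, 277.6, 77.7]
ee_rot: [180.0, 0.3, 17.7]
force: [-8.5, -2.1, 11.5]
gripper_width: 29.8
gripper_force: 50.0
```

The back wall is in contact (x stopped at 546.3). Now the side wall.

Call:
send_rows(targets="0 -0.001 0 0 0 0 0;0 -0.002 0 0 0 0 0;0 -0.003 0 0 0 0 0;0 -0.003 0 0 0 0 0")

```text
time_s: 9.75
ee_pos: [546.2, 278.0, 77.8]
ee_rot: [179.7, 0.3, 17.7]
force: [-7.6, -9.8, 12.6]
gripper_width: 29.9
gripper_force: 50.0
```

Call:
send_rows(targets="0 -0.001 0 0 0 0 0;0 -0.001 0 0 0 0 0;0 -0.001 0 0 0 0 0")

```text
time_s: 10.0
ee_pos: [546.1, 278.1, 77.8]
ee_rot: [179.6, 0.3, 17.8]
force: [-5.7, -11.9, 11.7]
gripper_width: 30.0
gripper_force: 50.0
```

Call:
send_rows(targets="0 -0.001 0 0 0 0 0;0 -0.001 0 0 0 0 0;0 -0.001 0 0 0 0 0")

```text
time_s: 10.25
ee_pos: [546.1, 278.2, 77.9]
ee_rot: [179.6, 0.3, 17.8]
force: [-6.2, -12.4, 13.1]
gripper_width: 29.9
gripper_force: 50.0
```

Call:
send_rows(targets="0 -0.001 0 0 0 0 0;0 -0.001 0 0 0 0 0;0 -0.001 0 0 0 0 0")

```text
time_s: 10.5
ee_pos: [545.9, 278.9, 77.9]
ee_rot: [179.5, 0.4, 17.8]
force: [-4.6, -13.9, 13.0]
gripper_width: 29.7
gripper_force: 50.0
```

Friction is masking the side-wall contact, so I'll unload the floor and back wall before finding the side wall.

Call:
send_rows(targets="0 0.003 0 0 0 0 0;-0.002 0.005 -0.0005 0 0 0 0;-0.004 0.005 -0.001 0 0 0 0;-0.005 0.005 -0.0013 0 0 0 0;-0.005 0.005 -0.0013 0 0 0 0;-0.005 0.005 -0.0013 0 0 0 0")

```text
time_s: 11.0
ee_pos: [544.1, 278.1, 77.9]
ee_rot: [180.0, -0.0, 17.7]
force: [0.1, 0.4, -1.5]
gripper_width: 29.5
gripper_force: 50.0
```

Call:
send_rows(targets="0 -0.001 0 0 0 0 0;0 -0.002 0 0 0 0 0;0 -0.003 0 0 0 0 0;0 -0.003 0 0 0 0 0;0 -0.003 0 0 0 0 0")

```text
time_s: 11.42
ee_pos: [543.1, 281.0, 78.1]
ee_rot: [180.0, -0.0, 17.7]
force: [0.6, 1.2, -0.7]
gripper_width: 29.8
gripper_force: 50.0
```

Call:
send_rows(targets="0 -0.001 0 0 0 0 0;0 -0.001 0 0 0 0 0;0 -0.001 0 0 0 0 0")

```text
time_s: 11.67
ee_pos: [542.8, 281.8, 78.2]
ee_rot: [180.0, -0.0, 17.7]
force: [0.2, -0.2, -1.0]
gripper_width: 29.6
gripper_force: 50.0
```

Call:
send_rows(targets="0 -0.001 0 0 0 0 0;0 -0.001 0 0 0 0 0;0 -0.001 0 0 0 0 0")

```text
time_s: 11.92
ee_pos: [542.7, 282.3, 78.3]
ee_rot: [180.0, -0.0, 17.7]
force: [0.4, -1.9, -1.9]
gripper_width: 29.7
gripper_force: 50.0
```

Call:
send_rows(targets="0 -0.001 0 0 0 0 0;0 -0.001 0 0 0 0 0;0 -0.001 0 0 0 0 0")

```text
time_s: 12.17
ee_pos: [542.7, 282.4, 78.3]
ee_rot: [179.9, 0.0, 17.7]
force: [1.3, -5.4, 0.4]
gripper_width: 29.8
gripper_force: 50.0
```

Call:
send_rows(targets="0.001 0 0 0 0 0 0;0.002 0 0 0 0 0 0;0.002 0 0 0 0 0 0")

```text
time_s: 12.42
ee_pos: [543.4, 282.6, 78.0]
ee_rot: [179.9, 0.2, 17.7]
force: [-0.6, -5.4, 0.2]
gripper_width: 29.9
gripper_force: 50.0
```

Call:
send_rows(targets="0.001 0 0 0 0 0 0;0.001 0 0 0 0 0 0;0.001 0 0 0 0 0 0")

```text
time_s: 12.67
ee_pos: [544.0, 282.8, 77.8]
ee_rot: [179.8, 0.2, 17.7]
force: [-1.2, -4.8, -0.5]
gripper_width: 29.7
gripper_force: 50.0
```

Call:
send_rows(targets="0.0005 0 0.0003 0 0 0 0;0.001 0 0.0006 0 0 0 0;0.001 0 0.0008 0 0 0 0")

```text
time_s: 12.92
ee_pos: [544.2, 282.9, 77.8]
ee_rot: [179.8, 0.3, 17.7]
force: [-3.8, -6.5, 6.5]
gripper_width: 30.0
gripper_force: 50.0
```

Call:
send_rows(targets="0.001 0 0 0 0 0 0;0.001 0 0 0 0 0 0;0.001 0 0 0 0 0 0")

```text
time_s: 13.17
ee_pos: [544.6, 283.0, 77.8]
ee_rot: [179.8, 0.4, 17.7]
force: [-4.6, -6.0, 6.3]
gripper_width: 30.0
gripper_force: 50.0
```

Call:
send_rows(targets="0.001 0 0 0 0 0 0;0.001 0 0 0 0 0 0;0.001 0 0 0 0 0 0")

```text
time_s: 13.42
ee_pos: [544.6, 283.0, 77.8]
ee_rot: [179.8, 0.5, 17.7]
force: [-7.2, -7.8, 7.2]
gripper_width: 29.9
gripper_force: 50.0
```

Both walls and floor are in contact. The tool leans about 0.5° over the wall top, so I'll turn against that while pressing harder.

Call:
send_rows(targets="0.0005 -0.0005 0 0.2 0.4 0 0;0.001 -0.001 0 0.4 0.8 0 0;0.001 -0.001 0 0.4 1 0 0;0.001 -0.001 0 0.4 1 0 0", grip_force=60)

```text
time_s: 13.75
ee_pos: [544.5, 282.9, 77.6]
ee_rot: [-179.9, -0.4, 17.8]
force: [-6.6, -9.4, 9.4]
gripper_width: 29.6
gripper_force: 60.0
```

Run:
```python
from h import *
from workcell import env,eyes
st=env.state();print(st["ee_pos"],st["ee_rot"],st["force"],st["torque"])
o=[]
for n,c in(("scene",(390,190,65,65)),("top",(125,150,65,65)),("wrist",None)):
    f=eyes.grab_frame(n);pickle.dump(f,open(f"pics/{n}3.pkl","wb"))
    if c:o.append(cv2.resize(crop(f,*c,6),(390,300)))
    else:o.append(cv2.resize(f["image"][100:360,100:460],(416,300)))
z=np.zeros((300,800,3),np.uint8);z2=z.copy();z[:,:390]=o[0];z[:,400:790]=o[1];z2[:,:416]=o[2]
cv2.imwrite("pics/b3.png",np.vstack([z,z2]))
```

```text
[544.52363026 282.93431903  77.63456379] [-179.88777936   -0.37328666   17.75767072] [-6.58876076 -9.3775602   9.44437031] [-2.56563003  1.73422024  0.0366309 ]
```

View pics/b3.png

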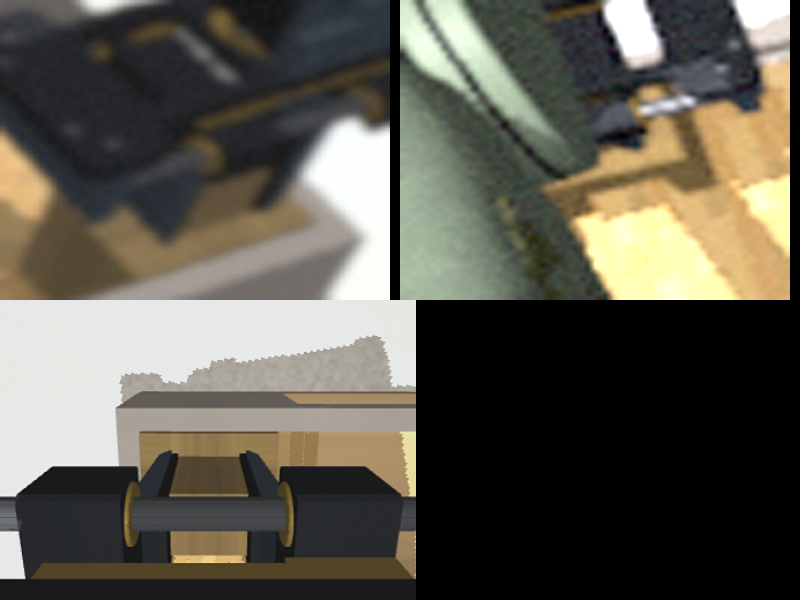

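The views show it flush in the corner: the base top meets both wall inner faces in the wrist crop, with no gap visible at (140–280, 432). I'll press a little harder and trim the tilt.

Call:
send_rows(targets="0.001 -0.001 0 0 -0.1 0 0;0.0015 -0.002 0 0.1 -0.1 0 0;0.002 -0.003 0 0.2 -0.2 0 0;0.002 -0.003 0 0.2 -0.2 0 0;0.002 -0.003 0 0.2 -0.2 0 0;0.002 -0.003 0 0.2 -0.2 0 0")

```text
time_s: 14.4
ee_pos: [544.6, 283.0, 77.6]
ee_rot: [-180.0, 0.1, 17.8]
force: [-9.5, -19.2, 13.3]
gripper_width: 29.8
gripper_force: 60.0
```

Call:
send_rows(targets="0 0 0 0 0 0 0;0 0 0 0 0 0 0;0 0 0 0 0 0 0;0 0 0 0 0 0 0;0 0 0 0 0 0 0;0 0 0 0 0 0 0")

```text
time_s: 14.9
ee_pos: [544.6, 283.0, 77.6]
ee_rot: [-180.0, 0.1, 17.8]
force: [-10.7, -18.9, 12.7]
gripper_width: 29.7
gripper_force: 60.0
```

Run:
```python
from h import *
from workcell import env,eyes
f=eyes.grab_frame("wrist")
a=cv2.resize(f["image"][175:345,185:365],None,fx=3,fy=3)
s=eyes.grab_frame("scene");b=crop(s,395,205,60,60,4)
z=np.zeros((510,800,3),np.uint8);z[:a.shape[0],:540]=a;z[:240,550:790]=b;cv2.imwrite("pics/b4.png",z)
```

```text
(no output)
```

View pics/b4.png

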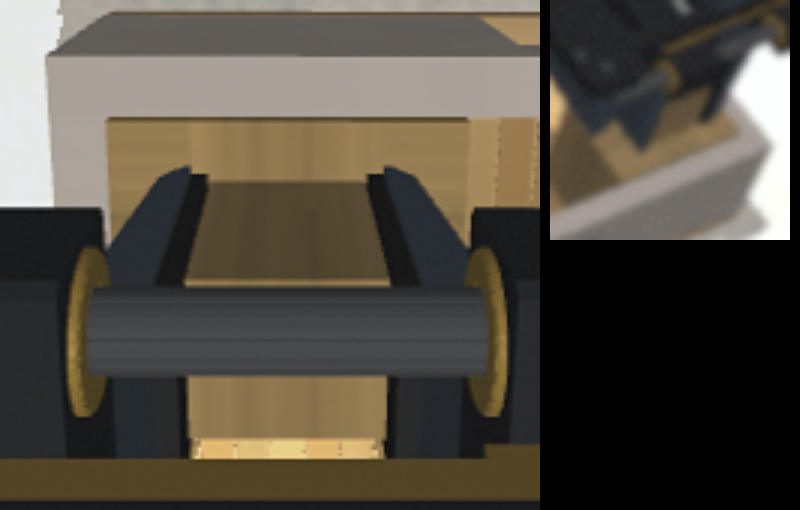

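The base top touches the back wall along its whole edge (107–468, 119) and the side wall at column 107, square and with no visible gap. It is held with about 15 N against each wall and 13 N down.

```bash
python3 -c "
from workcell import env
print(env.job_done())"
```

```text
the job is handed in; nothing more can be done
None
```

I handed the job in at about 15 s with the fireplace upright in the corner, hearth into the room. The gripper is still holding it at about 15 N against each wall and 13 N down onto the floor; the last camera view showed no gap at either wall, and no other piece was touched.

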